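# Hang the status signs from the locked case on the sign board

### The arm

A 6-joint arm with a two-finger parallel gripper is mounted at the origin on a cart in front of the work surface, level with it; the furniture and walls round the work are solid. World frame = base frame: x ahead of the robot, y to its left, z up, the work surface at z = 0. Lengths are in m, angles in rad, forces in N, time in s.
With the tool pointing down it reaches from about 0.225 to 0.875 m from the base axis. Payload 3.4 kg.
Tool frame: the origin (TCP) lies on the centre line of the jaws, within the pads' length; the fingertips stand 11 mm ahead of it and the grasp point (between the pads) lies 8 mm behind it; z points along the fingers, y is the line along which they close (so a half turn about z gives the same grasp; the last joint's range is limited). The gripper opens to 85 mm and grips with 20 to 120 N. Pads are 22 mm wide; open, the fingers measure 114 mm over their backs; the gripper's body (76 mm by 85 mm) begins 54 mm behind the grasp point. The pads swing forward as they close: fully open they stand 13 mm farther back than shut.
Start: joints at [-1.245, 0.276, 1.505, -0, 1.361, -0.121], TCP at [0.248, -0.519, 0.242] pointing down, gripper open.
Joint ranges: [-2.89, 2.89], [-0.75, 2.08], [0.22, 2.7], [-1.18, 4.32], [0.11, 2.71], [-2.7, 2.7]. Speed limits (rad/s): [2.57, 2.57, 3.14, 3.14, 3.14, 3.14].

### API

Orientations are given as a unit quaternion [w, x, y, z].
In Python, from rig import manip, eyes, job gives the robot as it stands.
- The arm moves only by the tool drive_tool, never from a script. Its argument "rows" is a list of rows, each a list of 3 entries, a list of its own where there are three numbers: the turn, a rotation vector about the world's x, y, z in rad, then the shift along the world's x, y, z in cm, then the finger opening in cm, from 0 to 8.54. A call has 1 to 8 rows; each row shifts and turns the commanded pose from where the row before left it; what a row does not reach is not made up. A row lasts 1/8 s, in which the tool goes at most 62.5 mm and 10.7 degrees, less where a joint would pass 70% of its speed; a pose out of reach is approached as far as the arm can. A call is refused whole if a number of a shift passes 6.25 or a number of a turn 0.188, either way. A call with a gripper value outside its range is refused whole. The fingers move at their own pace and stop on an object; "force" is the grip in N (left out, the last holds). Time passes only in rows, so rows that do not move let the fingers close. It gives the time, the measured TCP pose, the force, the opening and the grip force at its end, in the units of the state.
- manip.get_state(): the state, without advancing time (a new reading comes with each control period).
- eyes.get_image(name): name is "scene" or "top" or "wrist"; returns the picture (384x512x3 uint8, red, green, blue); there is no depth.
- eyes.get_calibration(name): a dict with "camera_matrix" (3x3 intrinsics, pixels), "k1" (the pictures are not rectified: a ray, as slopes to the right and down, at radius r is drawn at 1 + k1 r^2 times it, then the intrinsics apply), "view" (4x4, takes a point from world to camera coordinates). Camera axes: x right, y up, looking along -z (the intrinsics and any distortion apply to the point x, -y, -z); pixel columns grow to the right and rows downward; lengths in m; the calibration is good to about 2 mm. A picture is of the moment at which its call begins: read the wrist's pose just before it. get_calibration takes no time and is no camera call; for the wrist camera it gives the pose at the moment of the call.
- job.sign_off(): hands the job in; it is judged then, once.
The state is a dict: "clock": time; "qpos": joint angles; "qd": joint speeds; "effort": joint torques, N m; "position": TCP position; "ee_rot": TCP orientation; "contact_force": force on the tool from outside, world axes, zero at the start; "moment": the same for the moment, N m; "width": finger opening in m; "gripper_force": force on a finger pad.
Only numpy, scipy, OpenCV 4.12 (cv2) and the standard library are available. Lean on these libraries where they do the work, as an engineer would, in place of code of your own. Each camera call takes 0.05 s, during which the arm holds its last target. There are 200 camera calls.

### The job

Swing the hasp off the catch of the sign case and open its lid. Hang every sign that is in the case on the screw of its own colour on the sign board: put the keyhole over the screw head and slide the sign down until the screw sits at the top of the narrow slot, hanging straight. Then close the empty case's lid fully and swing the hasp back over the catch. Do not knock over the bottles at the back.

Things in the scene. Friction and masses are not known exactly. Their poses are not given: they have to be found in the camera images.
- case: grey sign case fixed on the worktop, 130 deep (x) x 290 wide (y), rim 125 high, 170 with its blue hollow lid; origin under its centre, x to its back, y to its left. Signs stand upright inside, faces to front and back, in three pockets side by side (y = -90, 0, 90 at x = 0), undersides 6 above the worktop, in a groove 9 wide between two ribs whose tops are 50 above the worktop
- lid (a joint): hinge of the blue lid (0.25 kg) along the case's rear rim: 0 shut, grows as the front edge rises and swings back, stop at 2.2 rad. Loose hinge: below about 1.4 rad it falls shut, above about 1.6 rad it falls back against the stop and stays open
- case_hinge (a point): middle of the lid's hinge axis (the case's y axis), 65 behind the case's centre, 125 above the worktop
- lid_tab (a point): grip point on the black pull tab that sticks out forward from the lid's front: a bar 14 wide (y) x 12 thick reaching 50 out of the lid; the point lies 36 out. From the hinge axis, with the lid shut, it lies 166 forward, 60 to the right and 34 up; it turns with the lid
- hasp (a joint): vertical pin of the steel hasp at the left of the case's front: 0 = arm lies along the front over the lid's catch tongue (locked); grows as the arm swings out; at 1.57 it points straight forward from the case; stop at 1.9 rad. Slight friction (0.04 N m): it stays where left. It is clear of the catch from about 0.9 rad; only then may the lid be raised
- hasp_knob (a point): middle of the red round upright knob at the end of the hasp arm, 18 in diameter, 32 tall, centre 178 above the worktop; its underside is 8 above the arm; it moves on a circle of radius 66 about the pin, which lies 27 in front of the case's front face
- hasp_pin (a point): point on the axis of the hasp's pin, at the height of the knob's centre
- board: white sign board fixed on the worktop, 310 wide (y), 18 thick, top 140 high; origin on the worktop under its front face, x into the board, y along it to the left. Three screws stand out of the face (to -x), 130 high, 95 apart, each with a frame of its colour: left to right green, yellow, red. Shank 8 in diameter; head 18 in diameter, from 12 to 17 off the face
- screw_green (a point): on the axis of the screw of the green place, 6 off the board's face (half-way between face and head); axes as the board's
- screw_yellow (a point): the same for the yellow place (middle)
- screw_red (a point): the same for the red place
- sign_green_grip (a point): middle of the black tab (28 wide, 10 thick, 40 high) on top of the green sign (white tick), 138 above its underside. The sign: stiff plate 72 wide (y) x 6 thick (x) x 118 high below the tab, 0.08 kg, both faces alike; z up along the sign. Keyhole opening 26 x 26, its centre 73 below this point; from its top a slot 11 wide runs up, ending 34 below this point. None if absent
- sign_green_seat (a point): where the screw's axis lies when the green sign hangs fully down: in the slot's top end, mid-thickness, 38 below the grip point and 35 above the centre of the keyhole's opening
- sign_yellow_grip (a point): the same as sign_green_grip for the yellow sign (black exclamation mark)
- sign_yellow_seat (a point): the same as sign_green_seat for the yellow sign
- sign_red_grip (a point): the same as sign_green_grip for the red sign (white bar)
- sign_red_seat (a point): the same as sign_green_seat for the red sign
- wash_bottle: bystander at the back: white wash bottle with red spout, 190 high, origin under it
- bottle_white: bystander at the back: white bottle, 150 high, origin under it
- dropper_1: bystander at the back: brown dropper bottle, blue cap, 73 high, origin under it
- dropper_2: bystander at the back: white dropper bottle, red cap, 73 high, origin under it

How it is judged:
By the outcome, as a careful person would: the job done as asked, in the order asked, and still so for the second after the job is handed in, with the robot touching nothing.
Of sign_green, sign_yellow, sign_red only 2 to 3 are there at a start; the rules pass over those that are not, and their reading is None.
Once in a run the grip may slacken for a moment while it holds something.
It also fails if it takes over 210 s, if anything falls off the work surface, if the arm or the gripper's body presses on something with over 40 N, if the wrist force passes 120 N, or if a joint passes its speed limit or range.

## Working session

There is one attempt and no reset: what is moved stays moved. The work goes in short steps, Python scripts to look and compute and a tool call to move; the robot and the scene stay as the last step left them, time stands still between calls to the robot, and variables do not carry over. Pictures are saved under pics/ and viewed, at most 14 in all, crops included, and the job is handed in when it is done.

Besides the shell and the picture viewer there is one more tool, called after "Request:" by a JSON object that holds its "method" and its "body". drive_tool: Moves the arm, as the interface text tells. Its arguments: {"type":"object","properties":{"rows":{"type":"array"},"force":{"type":"number"}},"required":["rows"]}

```bash
mkdir -p pics; ls; cat > h.py <<'E'
import numpy as np, cv2
from rig import manip, eyes, job
def cal(n):
    c=eyes.get_calibration(n); return np.array(c["camera_matrix"],float),c["k1"],np.array(c["view"],float)
def ray(c,px):
    K,k1,V=c
    d=np.array([(px[0]-K[0,2])/K[0,0],(px[1]-K[1,2])/K[1,1]])
    u=d.copy()
    for _ in range(20): u=d/(1+k1*(u@u))
    R=V[:3,:3]; o=-R.T@V[:3,3]
    return o,R.T@np.array([u[0],-u[1],-1.])
def plane(c,px,z):
    o,d=ray(c,px); return o+d*(z-o[2])/d[2]
def proj(c,P):
    K,k1,V=c; p=V[:3,:3]@np.asarray(P,float)+V[:3,3]
    u=np.array([p[0],-p[1]])/-p[2]; u=u*(1+k1*(u@u)); return K[0,0]*u[0]+K[0,2],K[1,1]*u[1]+K[1,2]
def tri(l):
    A=0;b=0
    for c,px in l:
        o,d=ray(c,px); d=d/np.linalg.norm(d); M=np.eye(3)-np.outer(d,d); A=A+M;b=b+M@o
    return np.linalg.solve(A,b)
def snap(n,f=None):
    im=np.array(eyes.get_image(n))
    if f: cv2.imwrite('pics/'+f,im[:,:,::-1])
    return im
def st():
    s=manip.get_state(); print(round(s['clock'],2),np.round(s['position'],4),np.round(s['ee_rot'],4),'w',round(s['width'],4),'F',np.round(s['contact_force'],1),'g',s['gripper_force']); return s
E
python3 - <<'E'
from h import *
st()
a=snap('scene','s0.png');b=snap('top','t0.png')
cv2.imwrite('pics/both.png',cv2.resize(a,(768,576))[:,:,::-1])
cv2.imwrite('pics/top2.png',cv2.resize(b,(768,576))[:,:,::-1])
for n in('scene','top','wrist'):
    c=cal(n);print(n,np.round(c[0],1).tolist(),c[1],np.round(-c[2][:3,:3].T@c[2][:3,3],3))
E
```

```text
pics
0.0 [ 0.2483 -0.5181  0.2414] [-9.000e-04  9.752e-01  2.215e-01 -1.000e-04] w 0.0856 F [-0.4  1.   0.8] g 0.0
scene [[497.5, 0.0, 258.5], [0.0, 497.5, 184.9], [0.0, 0.0, 1.0]] -0.10573300816190472 [-0.012  0.766  0.807]
top [[398.8, 0.0, 254.2], [0.0, 398.8, 192.6], [0.0, 0.0, 1.0]] -0.14005049378199935 [0.424 0.026 1.069]
wrist [[313.6, 0.0, 255.3], [0.0, 313.6, 190.6], [0.0, 0.0, 1.0]] -0.06069081930648773 [ 0.318 -0.484  0.372]
```

View pics/both.png

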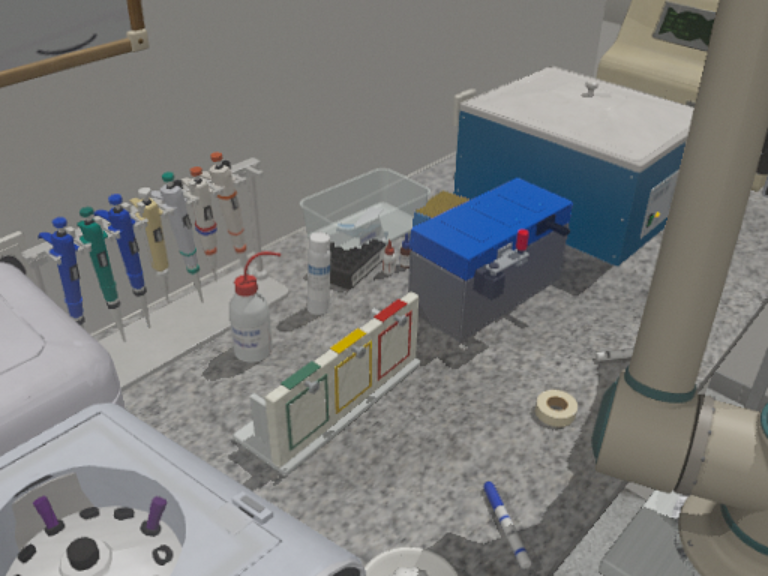

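View pics/top2.png

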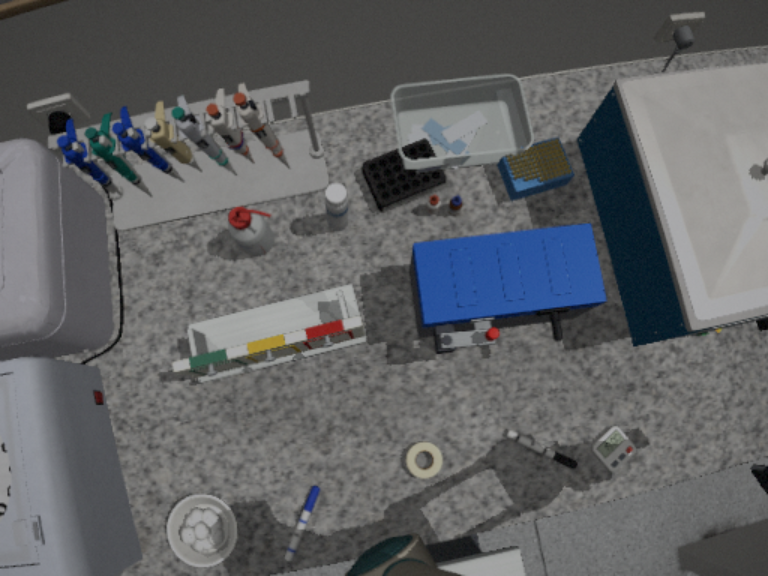

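The scene picture shows the case with its hasp knob (522,239), the black pull tab (560,227) and the sign board with three screws. The top view shows the lid corners at about (422,326), (607,303), (590,226), (414,240), the knob at (492,334), and the board strips running from (190,360) to (345,325).

```bash
cat > m1.py <<'E'
from h import *
a=snap('scene');b=snap('top');cs,ct=cal('scene'),cal('top')
hs=lambda i:cv2.cvtColor(i,cv2.COLOR_RGB2HSV)
def mask(i,h0,h1,s,v,box):
    h=hs(i);m=((h[...,0]>=h0)&(h[...,0]<=h1)&(h[...,1]>s)&(h[...,2]>v)).astype(np.uint8)
    x0,y0,x1,y1=[int(k/1.5) for k in box];o=np.zeros_like(m);o[y0:y1,x0:x1]=m[y0:y1,x0:x1];return o
def cen(m): ys,xs=np.nonzero(m);return np.array([xs.mean(),ys.mean()]),len(xs)
def red(i,box): return mask(i,0,8,150,70,box)|mask(i,172,180,150,70,box)
ks,kt=red(a,(505,220,540,258)),red(b,(478,320,505,350))
print('knob',cen(ks),cen(kt),tri([(cs,cen(ks)[0]),(ct,cen(kt)[0])]), plane(ct,cen(kt)[0],.19))
lid=mask(b,105,125,150,60,(400,210,620,340))
c=max(cv2.findContours(lid,0,2)[0],key=cv2.contourArea)
q=cv2.approxPolyDP(cv2.convexHull(c),6,True)[:,0]; print('lid px',q.tolist())
for p in q: print(np.round(plane(ct,p,.17),4))
r=cv2.minAreaRect(np.array([plane(ct,p[0],.17)[:2]*1000 for p in c],np.float32));print('lid rect',r)
for n,(h0,h1),bx,bs in(('g',(50,95),(180,340,235,375),(270,355,325,395)),('y',(18,32),(240,325,292,360),(325,325,375,360)),):
    m=mask(b,h0,h1,90,50,bx);r=cv2.minAreaRect(cv2.findNonZero(m));print(n,cen(m),r,np.round(plane(ct,r[0],.14),4))
m=red(b,(300,315,345,345));r=cv2.minAreaRect(cv2.findNonZero(m));print('r',cen(m),r,np.round(plane(ct,r[0],.14),4))
cv2.imwrite('pics/c1.png',np.hstack([cv2.resize(a[185:305,165:290],None,fx=3.2,fy=3.2,interpolation=2),cv2.resize(b[180:260,110:250],None,fx=2.8,fy=4.8,interpolation=2)])[:,:,::-1])
E
python3 m1.py
```

```text
knob (array([347.78481013, 159.65822785]), 79) (array([328.65306122, 221.65306122]), 49) [ 0.50897561 -0.16047698  0.17766186] [ 0.50731731 -0.15818074  0.19      ]
lid px [[393, 149], [402, 201], [282, 215], [276, 162]]
[ 0.6479 -0.3576  0.17  ]
[ 0.5209 -0.3441  0.17  ]
[ 0.5457 -0.0611  0.17  ]
[ 0.6711 -0.0741  0.17  ]
lid rect ((595.6861572265625, -209.08493041992188), (290.49163818359375, 130.68887329101562), 85.51334381103516)
g (array([138.02684564, 238.65100671]), 149) ((138.25001525878906, 239.25003051757812), (8.221921920776367, 24.349538803100586), 71.56504821777344) [0.56   0.2797 0.14  ]
y (array([176.85585586, 229.9009009 ]), 222) ((177.25, 230.25003051757812), (11.384199142456055, 30.04163360595703), 71.56504821777344) [0.5631 0.1847 0.14  ]
r (array([215.56140351, 219.51461988]), 171) ((214.00003051757812, 220.00001525878906), (8.22192096710205, 27.828041076660156), 71.56504821777344) [0.5699 0.0952 0.14  ]
```

View pics/c1.png

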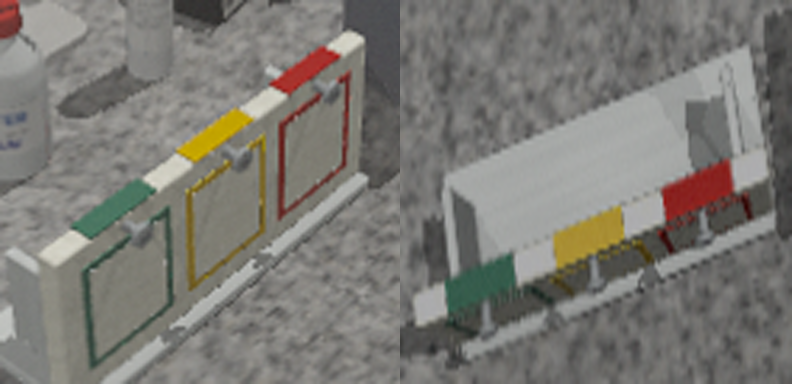

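Request:
{"method": "drive_tool", "body": {"rows": [[[0,0,-0.178],[0,4,1],8],[[0,0,-0.178],[0,5,1],8],[[0,0,-0.176],[0,5,1],8],[[0,0,0],[2,5,1],8],[[0,0,0],[3,5,0],6],[[0,0,0],[4,5,0],6],[[0,0,0],[5,4,0],5],[[0,0,0],[4,3,0],5]], "force": 30}}

```text
clock: 1.2
position: [0.4275, -0.1588, 0.2826]
ee_rot: [0.0, 0.999, -0.042, 0.0]
contact_force: [0.2, -1.8, 0.2]
width: 0.0501
gripper_force: 0.0
```

```bash
python3 - <<'E'
from h import *
cs,ct=cal('scene'),cal('top')
for n,t,s in(('g',(141.4,245.6),(208.75,257.5)),('y',(180.4,236),(239,234)),('r',(218.2,227.5),(267.2,213.75))): print(n,tri([(cs,s),(ct,t)]),plane(ct,t,.13))
s=st();print(np.round(s['qpos'],2))
w=cal('wrist');im=snap('wrist','w1.png')
h=cv2.cvtColor(im,cv2.COLOR_RGB2HSV);m=((h[...,0]<8)|(h[...,0]>172))&(h[...,1]>150)&(h[...,2]>70)
n,l,stt,c=cv2.connectedComponentsWithStats(m.astype(np.uint8))
for i in range(1,n):
    if stt[i,4]>60: print(stt[i],c[i],plane(w,c[i],.185),plane(w,c[i],.194))
E
```

```text
g [0.54424957 0.27704217 0.12758756] [0.54502774 0.27721449 0.13      ]
y [0.55006825 0.18183945 0.12681983] [0.54958252 0.18127179 0.13      ]
r [0.55196031 0.0894102  0.12823582] [0.55190471 0.08941092 0.13      ]
1.2 [ 0.4275 -0.1588  0.2826] [ 3.000e-04  9.991e-01 -4.190e-02  4.000e-04] w 0.0501 F [ 0.2 -1.8  0.2] g 0.0
[-0.51  0.07  1.66 -0.    1.4   1.15]
[232  75  24  25 474] [243.36708861  86.90506329] [ 0.50894536 -0.156628    0.185     ] [ 0.50877188 -0.15693274  0.194     ]
```

View pics/w1.png

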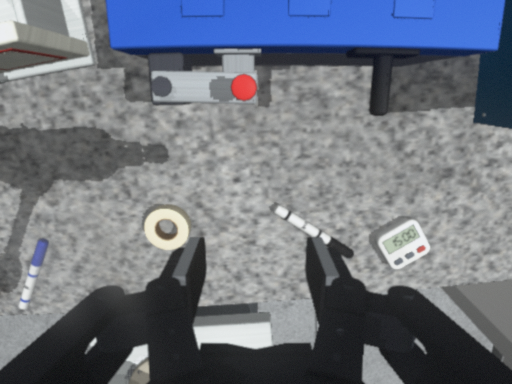

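The wrist view shows the red knob at (243,87), the pin at about (161,87), the black tab at (381,85), and the dark blue box at right.

Request:
{"method": "drive_tool", "body": {"rows": [[[0,0,0],[4.1,0.1,0],5],[[0,0,0],[4.05,0.1,0],5],[[0,0,0],[0,0,-4],5],[[0,0,0],[0,0,-4],5],[[0,0,0],[0,0,-2.8],5],[[0,0,0],[0,0,0],1],[[0,0,0],[0,0,0],1],[[0,0,0],[0,0,0],1]], "force": 25}}

```text
clock: 2.25
position: [0.5081, -0.1576, 0.1749]
ee_rot: [-0.001, 0.999, -0.043, 0.001]
contact_force: [0.1, 5.7, -3.7]
width: 0.0172
gripper_force: 25.8
```

Request:
{"method": "drive_tool", "body": {"rows": [[[0,0,0],[-1.61,0.35,0],1],[[0,0,0],[-1.47,0.73,0],1],[[0,0,0],[-1.25,1.07,0],1],[[0,0,0],[-0.95,1.35,0],1],[[0,0,0],[-0.58,1.54,0],1],[[0,0,0],[-0.18,1.63,0],1],[[0,0,0],[0.04,0.66,0],1],[[0,0,0],[0,0,0],1]]}}

```text
clock: 3.25
position: [0.443, -0.0847, 0.1748]
ee_rot: [0.0, 0.999, -0.042, -0.004]
contact_force: [-7.3, 0.2, 4.5]
width: 0.0172
gripper_force: 25.9
```

Request:
{"method": "drive_tool", "body": {"rows": [[[0,0,0],[0,0,0],5],[[0,0,0],[0,0,0],5],[[0,0,0],[0,0,5],5],[[0,0,0],[0,0,5],5],[[0,0,0],[0,-6,0],5],[[0,0,0],[0,-6,0],5],[[0,0,0],[0,-5.5,0],5],[[0,0,0],[0,0,0],5]]}}

```text
clock: 4.25
position: [0.4479, -0.2644, 0.2742]
ee_rot: [0.001, 0.999, -0.045, 0.0]
contact_force: [1.0, 0.8, 0.3]
width: 0.0505
gripper_force: 0.0
```

```bash
python3 - <<'E'
from h import *
s=st()
w=cal('wrist');im=snap('wrist','w2.png')
P=[.490,-.2604,.165]
u=proj(w,P);print('pred tab',u)
h=cv2.cvtColor(im,cv2.COLOR_RGB2HSV)
x,y=int(u[0]),int(u[1])
g=h[...,2][y-40:y+40,x-40:x+40]
m=np.zeros(g.shape,np.uint8);m[g<45]=1
n,l,t,c=cv2.connectedComponentsWithStats(m)
for i in range(1,n):
    if t[i,4]>60: print(t[i],c[i]+[x-40,y-40])
    
m=((h[...,0]<8)|(h[...,0]>172))&(h[...,1]>150)&(h[...,2]>70)
n,l,t,c=cv2.connectedComponentsWithStats(m.astype(np.uint8))
for i in range(1,n):
    if t[i,4]>150: print('red',t[i],c[i],plane(w,c[i],.192))
for r in range(y-20,y+36,6): 
    q=np.nonzero(h[r,x-40:x+40,2]<45)[0]; 
    if len(q): print(r,q.min()+x-40,q.max()+x-40,np.round(plane(w,(q.mean()+x-40,r),.165),4))
E
```

```text
4.25 [ 0.4479 -0.2644  0.2742] [ 1.00e-03  9.99e-01 -4.50e-02  2.00e-04] w 0.0505 F [1.  0.8 0.3] g 0.0
pred tab (np.float64(245.7747358332376), np.float64(140.92615883939118))
120 241 241 [ 0.506  -0.2584  0.165 ]
126 240 242 [ 0.5015 -0.2579  0.165 ]
132 240 242 [ 0.4971 -0.2575  0.165 ]
138 241 241 [ 0.4926 -0.257   0.165 ]
150 242 242 [ 0.4833 -0.2568  0.165 ]
```

View pics/w2.png

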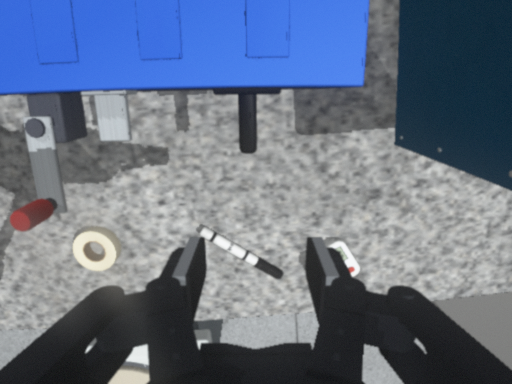

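The wrist view shows the tab centre line at x≈247, its end at row 152, with the hasp swung out straight forward (35,127)–(30,215).

Request:
{"method": "drive_tool", "body": {"rows": [[[0,0,0],[4.3,0.4,0],5],[[0,0,0],[0,0,-4],5],[[0,0,0],[0,0,-4],5],[[0,0,0],[0,0,-4.1],5],[[0,0,0],[0,0,0],1],[[0,0,0],[0,0,0],1],[[0,0,0],[0,0,0],1]], "force": 25}}

```text
clock: 5.18
position: [0.4898, -0.2622, 0.1563]
ee_rot: [0.007, 0.999, -0.041, -0.0]
contact_force: [-7.1, -13.9, -0.7]
width: 0.013
gripper_force: 29.4
```

Request:
{"method": "drive_tool", "body": {"rows": [[[0,0,0],[1.36,-0.1,4.0],1],[[0,0,0],[2.3,-0.2,3.54],1],[[0,0,0],[3.1,-0.25,2.86],1],[[0,0,0],[3.7,-0.3,2.0],1],[[0,0,0],[4.1,-0.35,1.0],1],[[0,0,0],[4.2,-0.35,0],1],[[0,0,0],[4.1,-0.35,-1.1],1],[[0,0,0],[0,0,0],1]]}}

```text
clock: 6.18
position: [0.7243, -0.281, 0.2806]
ee_rot: [0.006, 0.999, -0.043, 0.006]
contact_force: [1.5, -11.2, 2.6]
width: 0.0137
gripper_force: 30.4
```

Request:
{"method": "drive_tool", "body": {"rows": [[[0,0,0],[2.0,-0.15,-0.9],1],[[0,0,0],[1.8,-0.15,-1.1],1],[[0,0,0],[1.1,-0.1,-0.9],1],[[0,0,0],[0,0,0],5],[[0,0,0],[0,0,0],5],[[0,0,0],[-0.3,0,4],5],[[0,0,0],[-2,0,5],5],[[0,0,0],[-6,0,2],5]]}}

```text
clock: 7.18
position: [0.6882, -0.2791, 0.3606]
ee_rot: [0.001, 0.999, -0.041, 0.004]
contact_force: [-1.2, -0.6, 1.7]
width: 0.0498
gripper_force: 0.0
```

Request:
{"method": "drive_tool", "body": {"rows": [[[0,0,0],[-6,1,0],5],[[0,0,0],[-6,1.5,0],5],[[0,0,0],[-6,2,0],5],[[0,0,0],[-5,2,0],5],[[0,0,0],[0,0,0],5]]}}

```text
clock: 7.8
position: [0.4529, -0.2119, 0.3595]
ee_rot: [0.0, 0.999, -0.043, 0.001]
contact_force: [0.7, -0.0, -0.2]
width: 0.0503
gripper_force: 0.0
```

```bash
python3 - <<'E'
from h import *
s=st();print(cal('wrist')[2].tolist())
a=snap('wrist','w3.png');b=snap('top','t3.png')
cv2.imwrite('pics/c3.png',np.hstack([a[:,60:460],cv2.resize(b[100:260,240:420],(400,384))])[:,:,::-1])
E
```

```text
7.8 [ 0.4529 -0.2119  0.3595] [ 3.000e-04  9.991e-01 -4.250e-02  7.000e-04] w 0.0503 F [ 0.7 -0.  -0.2] g 0.0
[[-0.08536057537127409, -0.9963495694246259, 0.0010524636088519947, -0.17204881237871147], [0.9504884695684913, -0.08174820292781522, -0.29981477704646375, -0.37462216818420857], [0.29880636102605485, -0.024592007348642107, 0.9539968510351235, -0.6307614458027045], [0.0, 0.0, 0.0, 1.0]]
```

View pics/c3.png

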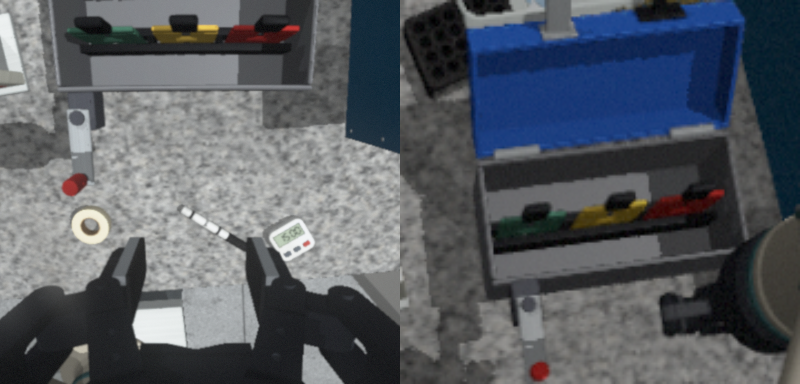

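The left (wrist) picture shows all three signs in the case, tabs at about (95,25), (183,22), (272,24), and the right (top) crop shows the lid lying open behind.

Request:
{"method": "drive_tool", "body": {"rows": [[[0,0,0.175],[0,0,0],5],[[0,0,0.175],[0,0,0],5],[[0,0,0.175],[2,0,0],5],[[0,0,0.175],[2,0,0],5],[[0,0,0.175],[2,0,0],5],[[0,0,0.175],[2,0,0],5],[[0,0,0.175],[3,0,0],5],[[0,0,0.175],[3.2,0,0],5]]}}

```text
clock: 8.9
position: [0.6015, -0.2149, 0.3569]
ee_rot: [0.0, 0.79, 0.614, 0.0]
contact_force: [0.2, 0.1, 0.7]
width: 0.0499
gripper_force: 0.0
```

Request:
{"method": "drive_tool", "body": {"rows": [[[0,0,0.17],[0,0,0],5],[[0,0,0],[0,0,0],5]]}}

```text
clock: 9.15
position: [0.6006, -0.2148, 0.3562]
ee_rot: [-0.0, 0.737, 0.676, 0.0]
contact_force: [-0.2, -0.0, 0.3]
width: 0.0503
gripper_force: 0.0
```

```bash
python3 - <<'E'
from h import *
s=st();print(np.round(s['qpos'],2))
w=cal('wrist')
for n,p in dict(g=(.6033,-.1194,.164),y=(.5957,-.2091,.164),r=(.588,-.2988,.164)).items(): print(n,proj(w,p))
snap('wrist','w4.png')
E
```

```text
9.15 [ 0.6006 -0.2148  0.3562] [-2.000e-04  7.372e-01  6.756e-01  0.000e+00] w 0.0503 F [-0.2 -0.   0.3] g 0.0
[-0.45  0.34  1.14  0.    1.66 -0.37]
g (np.float64(249.36508275251887), np.float64(73.59872945186189))
y (np.float64(250.06091910672936), np.float64(164.1035998680183))
r (np.float64(250.61035218420753), np.float64(241.60919310406442))
```

View pics/w4.png

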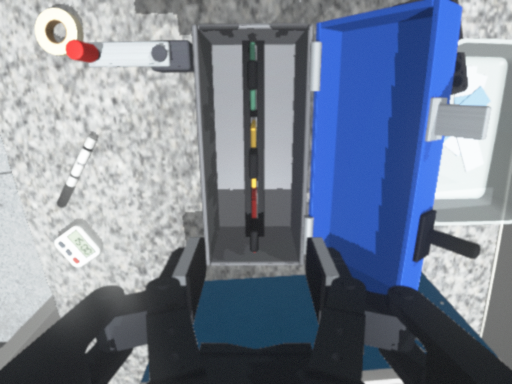

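The tabs lie in a line at column ≈253 (predicted 250), with green near row 68, yellow near 163 and red near 235; the lid rests open at right.

```bash
python3 - <<'E'
from h import *
w=cal('wrist');im=cv2.imread('pics/w4.png');g=cv2.cvtColor(im,cv2.COLOR_BGR2HSV)
col=im[:,251:256].max(axis=(1,2)).astype(int)
print([(r,v) for r,v in zip(range(34,256,2),col[34:256:2])])
for r in (60,162,230):
    print(r,g[r,244:264,2].tolist())
E
```

```text
[(34, np.int64(74)), (36, np.int64(74)), (38, np.int64(68)), (40, np.int64(64)), (42, np.int64(116)), (44, np.int64(121)), (46, np.int64(128)), (48, np.int64(121)), (50, np.int64(115)), (52, np.int64(106)), (54, np.int64(107)), (56, np.int64(107)), (58, np.int64(105)), (60, np.int64(77)), (62, np.int64(55)), (64, np.int64(55)), (66, np.int64(55)), (68, np.int64(55)), (70, np.int64(56)), (72, np.int64(56)), (74, np.int64(56)), (76, np.int64(54)), (78, np.int64(56)), (80, np.int64(56)), (82, np.int64(57)), (84, np.int64(56)), (86, np.int64(55)), (88, np.int64(54)), (90, np.int64(122)), (92, np.int64(162)), (94, np.int64(163)), (96, np.int64(160)), (98, np.int64(159)), (100, np.int64(158)), (102, np.int64(159)), (104, np.int64(159)), (106, np.int64(159)), (108, np.int64(151)), (110, np.int64(84)), (112, np.int64(46)), (114, np.int64(45)), (116, np.int64(67)), (118, np.int64(127)), (120, np.int64(134)), (122, np.int64(132)), (124, np.int64(137)), (126, np.int64(150)), (128, np.int64(223)), (130, np.int64(231)), (132, np.int64(199)), (134, np.int64(197)), (136, np.int64(197)), (138, np.in
[... 808 characters left out ...]
, (214, np.int64(151)), (216, np.int64(143)), (218, np.int64(72)), (220, np.int64(35)), (222, np.int64(39)), (224, np.int64(38)), (226, np.int64(39)), (228, np.int64(37)), (230, np.int64(40)), (232, np.int64(60)), (234, np.int64(73)), (236, np.int64(70)), (238, np.int64(71)), (240, np.int64(70)), (242, np.int64(68)), (244, np.int64(68)), (246, np.int64(67)), (248, np.int64(65)), (250, np.int64(61)), (252, np.int64(111)), (254, np.int64(90))]
60 [54, 57, 56, 56, 51, 50, 54, 62, 64, 68, 71, 77, 79, 66, 56, 55, 55, 57, 59, 80]
162 [115, 79, 75, 71, 64, 54, 55, 63, 64, 65, 65, 64, 54, 58, 67, 75, 77, 75, 79, 99]
230 [71, 54, 39, 39, 36, 38, 33, 36, 40, 39, 38, 39, 42, 35, 37, 37, 37, 38, 39, 43]
```

Request:
{"method": "drive_tool", "body": {"rows": [[[0,0,0],[-0.3,0.5,-5],5],[[0,0,0],[0,0,-5],5],[[0,0,0],[0,0,-5],5],[[0,0,0],[0,0,-4],5],[[0,0,0],[0,0,-2.3],5],[[0,0,0],[0,0,0],0.5],[[0,0,0],[0,0,0],0.5],[[0,0,0],[0,0,0],0.5]], "force": 60}}

```text
clock: 10.2
position: [0.5969, -0.2102, 0.1458]
ee_rot: [0.002, 0.737, 0.676, 0.001]
contact_force: [-0.2, -0.4, -0.5]
width: 0.0086
gripper_force: 60.2
```

Request:
{"method": "drive_tool", "body": {"rows": [[[0,0,0],[0,0,3],0.5],[[0,0,0],[0,0,5],0.5],[[0,0,0],[0,0,5],0.5],[[0,0,0],[0,0,5],0.5],[[0,0,0],[0,0,2],0.5],[[0,0,0.065],[0,4,0],0.5],[[0,0,0.065],[-1,5,0],0.5],[[0,0,0],[-2,5,0],0.5]]}}

```text
clock: 11.2
position: [0.5659, -0.0684, 0.3448]
ee_rot: [0.001, 0.692, 0.722, 0.001]
contact_force: [0.7, 0.4, -0.4]
width: 0.0091
gripper_force: 60.1
```

Request:
{"method": "drive_tool", "body": {"rows": [[[0,0,0],[-3,5,0],0.5],[[0,0,0],[-3,5,0],0.5],[[0,0,0],[-3,5,0],0.5],[[0,0,0],[-2,5,0],0.5],[[0,0,0],[0,4,0],0.5],[[0,0,0],[0,1,0],0.5],[[0,0,0],[0,0,0],0.5]]}}

```text
clock: 12.08
position: [0.4558, 0.1803, 0.3446]
ee_rot: [0.001, 0.691, 0.723, 0.0]
contact_force: [-0.4, 0.5, -0.3]
width: 0.0089
gripper_force: 60.2
```

```bash
python3 - <<'E'
from h import *
s=st()
w=cal('wrist')
for n,p in dict(g=(.5445,.2770,.13),y=(.5500,.1815,.13),r=(.552,.0894,.13)).items(): print(n,proj(w,p))
a=snap('wrist','w5.png');b=snap('scene','s5.png')
cv2.imwrite('pics/c5.png',np.hstack([a,cv2.resize(b[130:310,155:290],(288,384))])[:,:,::-1])
E
```

```text
12.07 [0.4558 0.1803 0.3446] [6.000e-04 6.910e-01 7.228e-01 1.000e-04] w 0.0089 F [-0.4  0.5 -0.3] g 60.16018867492676
g (np.float64(343.58703207324476), np.float64(77.77949252746079))
y (np.float64(338.1437718430683), np.float64(166.78689004068374))
r (np.float64(330.331887305491), np.float64(240.49425515876828))
```

View pics/c5.png

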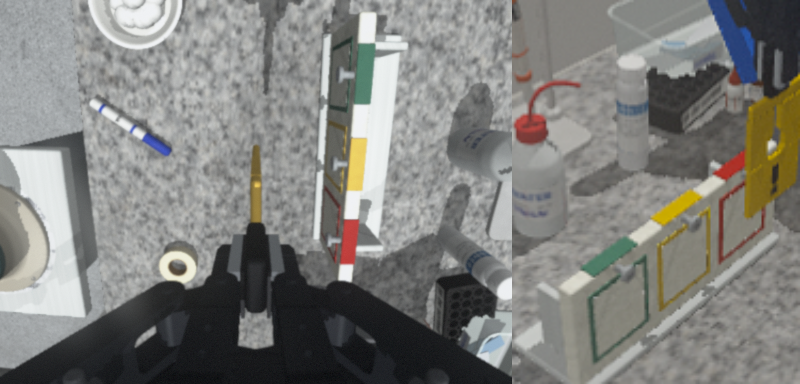

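The wrist view shows the screw heads near (343,76), (334,163), (332,241) and the held yellow sign edge-on at (256,150–235); the scene view shows it hanging straight in the gripper.

```bash
python3 - <<'E'
from h import *
w=cal('wrist');im=cv2.imread('pics/w5.png');h=cv2.cvtColor(im,cv2.COLOR_BGR2HSV).astype(int)
def m(h0,h1,x0,y0,x1,y1):
    k=((h[...,0]>=h0)&(h[...,0]<=h1)&(h[...,1]>110)&(h[...,2]>70)).astype(np.uint8);o=np.zeros_like(k);o[y0:y1,x0:x1]=k[y0:y1,x0:x1]
    n,l,t,c=cv2.connectedComponentsWithStats(o);i=1+np.argmax(t[1:,4]);print(t[i],c[i],np.round(plane(w,c[i],.14),4));return c[i]
G=m(50,95,345,30,385,110);Y=m(18,32,340,130,375,200);R=m(0,9,335,215,365,270)
a,b=plane(w,G,.14),plane(w,R,.14);d=a-b;print('yaw',np.arctan2(-d[0],d[1]),np.linalg.norm(d))
cv2.imwrite('pics/c6.png',np.hstack([cv2.resize(im[y-20:y+20,315:365],None,fx=5,fy=5,interpolation=2) for y in(76,163,241)]))
E
```

```text
Traceback (most recent call last):
ValueError: attempt to get argmax of an empty sequence
```

```bash
python3 - <<'E'
from h import *
w=cal('wrist');im=cv2.imread('pics/w5.png');h=cv2.cvtColor(im,cv2.COLOR_BGR2HSV).astype(int)
def m(h0,h1,x0,y0,x1,y1):
    k=((h[...,0]>=h0)&(h[...,0]<=h1)&(h[...,1]>70)&(h[...,2]>40)).astype(np.uint8);o=np.zeros_like(k);o[y0:y1,x0:x1]=k[y0:y1,x0:x1]
    n,l,t,c=cv2.connectedComponentsWithStats(o);i=1+np.argmax(t[1:,4]);print(t[i],c[i],np.round(plane(w,c[i],.14),4));return c[i]
G=m(45,95,353,30,385,110);Y=m(15,35,347,130,375,200);R=m(0,9,341,215,365,270)
a,b=plane(w,G,.14),plane(w,R,.14);d=a-b;print('yaw',np.arctan2(-d[0],d[1]),np.linalg.norm(d))
cv2.imwrite('pics/c6.png',np.hstack([cv2.resize(im[y-20:y+20,315:365],None,fx=5,fy=5,interpolation=2) for y in(76,163,241)]))
for p in ((343,76),(334,163),(332,241)): print(plane(w,p,.13))
E
```

```text
[355  44  20  59 911] [363.97694841  72.9571899 ] [0.5623 0.281  0.14  ]
[347 138  20  53 869] [356.09436133 163.77330265] [0.5666 0.1868 0.14  ]
[341 220  18  45 679] [349.06774669 241.07658321] [0.5714 0.0932 0.14  ]
yaw 0.04844678155266277 0.18798505994379697
[0.54383397 0.27745277 0.13      ]
[0.54474597 0.18443921 0.13      ]
[0.5539162  0.08767506 0.13      ]
```

View pics/c6.png

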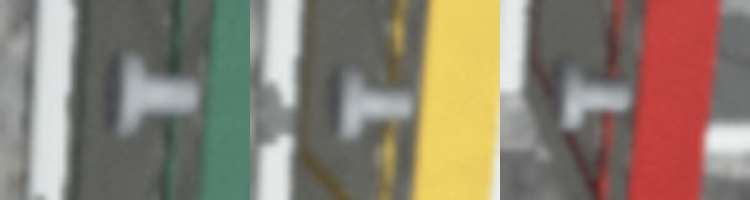

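Close-up: heads centred near (340,75), (335,163.4), (329,240) in the wrist image; board yaw about 0.048.

Request:
{"method": "drive_tool", "body": {"rows": [[[0,0,0],[2.2,0,-4],0.5],[[0,0,0],[2.2,0.1,-4],0.5],[[0,0,0],[0,0,-4],0.5],[[0,0,0],[0,0,-2],0.5],[[0,0,0],[0,0,0],0.5],[[0,0,0],[0,0,0],0.5]]}}

```text
clock: 12.92
position: [0.5008, 0.1807, 0.2052]
ee_rot: [0.001, 0.692, 0.722, 0.001]
contact_force: [-0.0, 0.2, -1.1]
width: 0.0091
gripper_force: 60.1
```

```bash
python3 - <<'E'
from h import *
s=st();w=cal('wrist')
for n,p in dict(g=(340,75),y=(335,163.4),r=(329,240)).items(): pass
a=snap('wrist','w7.png');b=snap('scene','s7.png');c=cal('scene')
# keyhole centre in scene vs expected
p=s['position'];print('exp keyhole px',proj(c,[p[0],p[1],p[2]-.002-.073]),'screw px',proj(c,[.5455,.184,.13]))
cv2.imwrite('pics/c7.png',np.hstack([cv2.resize(a[100:260,200:380],(430,384)),cv2.resize(b[150:270,170:285],(368,384))])[:,:,::-1])
E
```

```text
12.93 [0.5008 0.1807 0.2052] [7.000e-04 6.919e-01 7.220e-01 8.000e-04] w 0.0091 F [-0.   0.2 -1.1] g 60.10345101356506
exp keyhole px (np.float64(256.67556289970116), np.float64(243.06955376444907)) screw px (np.float64(239.8843904773215), np.float64(234.28999528415966))
```

View pics/c7.png

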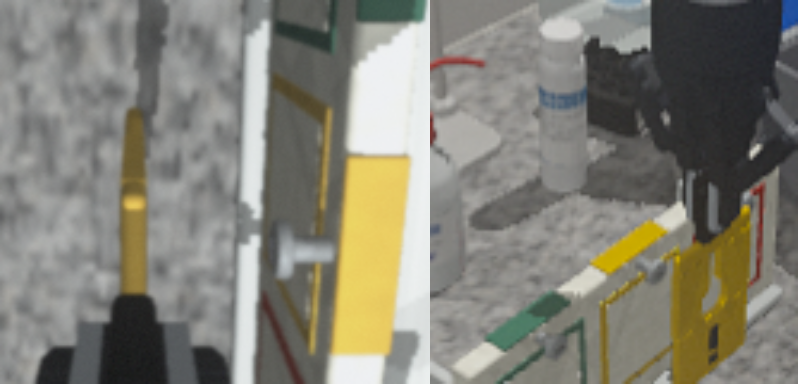

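The wrist crop shows the sign edge-on with the yellow screw at the same height along the board; in the scene view the keyhole at (258,241) and head at (240,233) match the predicted offset within a pixel or so.

Request:
{"method": "drive_tool", "body": {"rows": [[[0,0,0],[1.5,0.1,0],0.5],[[0,0,0],[1.5,0.1,0],0.5],[[0,0,0],[1.2,0.1,0],0.5],[[0,0,0],[1.1,0.05,0],0.5],[[0,0,0],[0,0,0],0.5]]}}

```text
clock: 13.65
position: [0.5537, 0.1848, 0.2037]
ee_rot: [-0.0, 0.691, 0.722, -0.0]
contact_force: [0.3, 0.0, -1.6]
width: 0.0092
gripper_force: 60.1
```

Request:
{"method": "drive_tool", "body": {"rows": [[[0,0,0],[0.2,0,0.1],0.5],[[0,0,0],[0.2,0,0],0.5],[[0,0,0],[0,0,0],0.5]]}}

```text
clock: 14.02
position: [0.5559, 0.1848, 0.2051]
ee_rot: [-0.001, 0.691, 0.723, -0.001]
contact_force: [-1.6, -0.4, 0.3]
width: 0.0089
gripper_force: 60.3
```

```bash
python3 - <<'E'
from h import *
st()
a=snap('wrist','w8.png');b=snap('scene','s8.png')
cv2.imwrite('pics/c8.png',np.hstack([cv2.resize(a[100:260,230:410],(430,384)),cv2.resize(b[150:270,170:285],(368,384))])[:,:,::-1])
E
```

```text
14.03 [0.5559 0.1848 0.2051] [-5.000e-04  6.913e-01  7.225e-01 -6.000e-04] w 0.0089 F [-1.6 -0.4  0.3] g 60.3261137008667
```

View pics/c8.png

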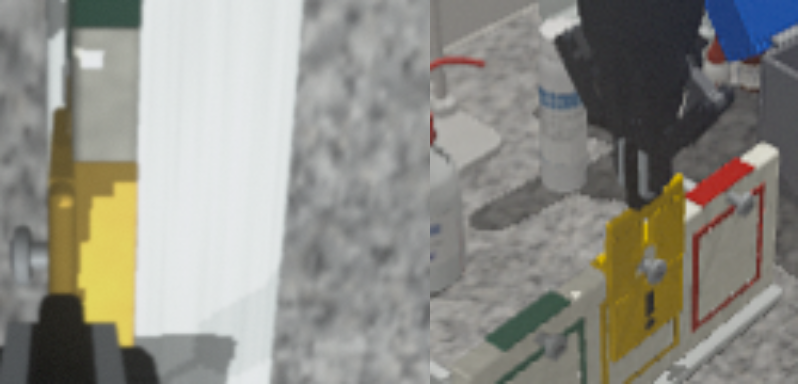

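The head pokes through the keyhole, centred in the scene view at about (652,268), and the wrist crop shows the sign close to the board behind the head.

Request:
{"method": "drive_tool", "body": {"rows": [[[0,0,0],[-0.25,0,-0.5],0.5],[[0,0,0],[0,0,-1],0.5],[[0,0,0],[0,0,-0.8],0.5],[[0,0,0],[0,0,-0.6],0.5],[[0,0,0],[0,0,0],0.5]]}}

```text
clock: 14.75
position: [0.5542, 0.1855, 0.175]
ee_rot: [-0.001, 0.691, 0.722, 0.0]
contact_force: [-0.1, 4.9, -3.4]
width: 0.0089
gripper_force: 59.9
```

Request:
{"method": "drive_tool", "body": {"rows": [[[0,0,0],[0,0.1,0],0.5],[[0,0,0],[0,0,-0.3],0.5],[[0,0,0],[0,0,-0.2],0.5],[[0,0,0],[0,0,0],0.5]]}}

```text
clock: 15.25
position: [0.5545, 0.1858, 0.1711]
ee_rot: [0.0, 0.691, 0.722, 0.0]
contact_force: [0.3, 2.9, 0.3]
width: 0.0093
gripper_force: 60.2
```

Request:
{"method": "drive_tool", "body": {"rows": [[[0,0,0],[0,0.1,-0.15],0.5],[[0,0,0],[0,0,-0.15],0.5],[[0,0,0],[0,0,-0.1],0.5],[[0,0,0],[0,0,0],0.5]]}}

```text
clock: 15.75
position: [0.5545, 0.1861, 0.1693]
ee_rot: [0.001, 0.691, 0.723, 0.0]
contact_force: [-2.7, 0.5, 11.6]
width: 0.0088
gripper_force: 62.1
```

Request:
{"method": "drive_tool", "body": {"rows": [[[0,0,0],[0,0,0.15],0.5],[[0,0,0],[0,0,0],3],[[0,0,0],[0,0,0],3],[[0,0,0],[0,0,3],3],[[0,0,0],[0,0,5],3],[[0,0,0],[-3,-2,5],4],[[0,0,0],[-2,-5,4],5],[[0,0,-0.065],[1,-5,0],5]]}}

```text
clock: 16.75
position: [0.5155, 0.0697, 0.3398]
ee_rot: [0.003, 0.714, 0.7, 0.002]
contact_force: [0.6, 0.3, -0.1]
width: 0.0496
gripper_force: 0.0
```

```bash
python3 - <<'E'
from h import *
st()
b=snap('scene','s9.png')
cv2.imwrite('pics/c9.png',cv2.resize(b[150:290,160:300],(560,560))[:,:,::-1])
E
```

```text
16.75 [0.5155 0.0697 0.3398] [0.0026 0.7143 0.6998 0.0025] w 0.0496 F [ 0.6  0.3 -0.1] g 0.0
```

View pics/c9.png

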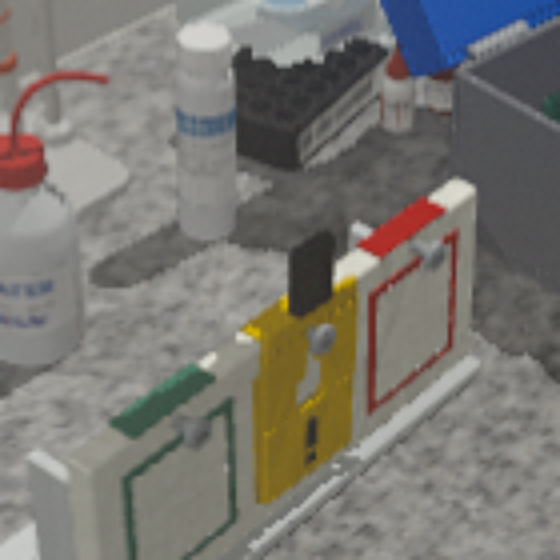

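The yellow sign hangs straight on its screw, head at the top of the slot; bottles are upright.

Request:
{"method": "drive_tool", "body": {"rows": [[[0,0,-0.065],[3,-5,0],5],[[0,0,0],[3,-5,0],5],[[0,0,0],[2.9,-5,0],5],[[0,0,0],[0,-4,0],5],[[0,0,0],[0,0,0],5]]}}

```text
clock: 17.42
position: [0.6048, -0.1229, 0.3341]
ee_rot: [-0.001, 0.738, 0.675, -0.001]
contact_force: [-0.5, 0.9, 0.0]
width: 0.0498
gripper_force: 0.0
```

Request:
{"method": "drive_tool", "body": {"rows": [[[0,0,0],[0,0.2,-5],5],[[0,0,0],[0,0,-5],5],[[0,0,0],[0,0,-5],5],[[0,0,0],[0,0,-3.8],5],[[0,0,0],[0,0,0],5],[[0,0,0],[0,0,0],0.5],[[0,0,0],[0,0,0],0.5],[[0,0,0],[0,0,0],0.5]], "force": 60}}

```text
clock: 18.42
position: [0.606, -0.118, 0.1503]
ee_rot: [0.002, 0.737, 0.676, 0.001]
contact_force: [0.5, -0.2, 5.9]
width: 0.0088
gripper_force: 60.1
```

Request:
{"method": "drive_tool", "body": {"rows": [[[0,0,0],[0,0,3],0.5],[[0,0,0],[0,0,5],0.5],[[0,0,0],[0,0,5],0.5],[[0,0,0],[0,0,5],0.5],[[0,0,0],[0,0,2.5],0.5],[[0,0,0.065],[-2,4,0],0.5],[[0,0,0.065],[-3,5,0],0.5],[[0,0,0],[-3,5,0],0.5]]}}

```text
clock: 19.42
position: [0.5238, 0.0234, 0.3533]
ee_rot: [0.0, 0.692, 0.722, 0.001]
contact_force: [1.8, 0.5, -0.1]
width: 0.0085
gripper_force: 59.3
```

Request:
{"method": "drive_tool", "body": {"rows": [[[0,0,0],[-3,5,0],0.5],[[0,0,0],[-2,5,0],0.5],[[0,0,0],[-1,5,0],0.5],[[0,0,0],[0,5,0],0.5],[[0,0,0],[0,4,0],0.5],[[0,0,0],[0,2,0],0.5],[[0,0,0],[0,0,0],0.5]]}}

```text
clock: 20.3
position: [0.4646, 0.2826, 0.3528]
ee_rot: [0.0, 0.691, 0.723, -0.0]
contact_force: [-0.2, -0.3, 0.1]
width: 0.0089
gripper_force: 59.3
```

Request:
{"method": "drive_tool", "body": {"rows": [[[0,0,0],[1.6,-0.1,-4],0.5],[[0,0,0],[1.6,-0.1,-4],0.5],[[0,0,0],[0,0,-4],0.5],[[0,0,0],[0,0,-2.4],0.5],[[0,0,0],[0,0,0],0.5]]}}

```text
clock: 20.92
position: [0.4957, 0.2779, 0.2071]
ee_rot: [-0.001, 0.692, 0.722, -0.002]
contact_force: [-0.0, -0.7, 0.5]
width: 0.0088
gripper_force: 59.2
```

```bash
python3 - <<'E'
from h import *
s=st();c=cal('scene')
b=snap('scene','s10.png')
p=s['position'];print('exp keyhole',proj(c,[p[0],p[1]-.002,p[2]-.006-.073]),'head',proj(c,[.541,.2805,.13]))
cv2.imwrite('pics/c10.png',cv2.resize(b[180:300,160:280],(600,600),interpolation=2)[:,:,::-1])
E
```

```text
20.93 [0.4957 0.2779 0.2071] [-6.000e-04  6.920e-01  7.219e-01 -2.500e-03] w 0.0088 F [-0.  -0.7  0.5] g 59.22360062599182
exp keyhole (np.float64(225.74620601703333), np.float64(268.51104377034244)) head (np.float64(207.9250947908698), np.float64(258.04242752255266))
```

View pics/c10.png

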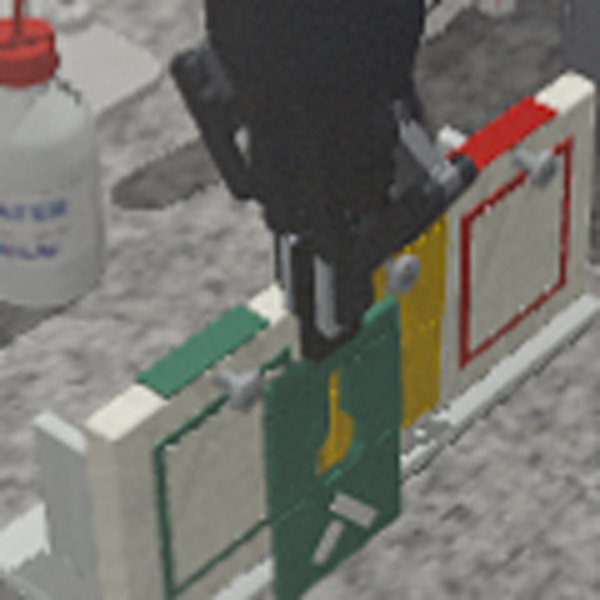

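The keyhole is at about (227,268) and the green screw head at (209,258), as predicted within half a pixel.

Request:
{"method": "drive_tool", "body": {"rows": [[[0,0,0],[1.5,0.15,0.2],0.5],[[0,0,0],[1.5,0.15,0.1],0.5],[[0,0,0],[1.3,0.15,0.1],0.5],[[0,0,0],[1.2,0.1,0],0.5],[[0,0,0],[0,0,0],0.5]]}}

```text
clock: 21.6
position: [0.5514, 0.2858, 0.2123]
ee_rot: [-0.001, 0.691, 0.722, -0.001]
contact_force: [-2.0, -0.1, -0.7]
width: 0.0087
gripper_force: 59.4
```

```bash
python3 - <<'E'
from h import *
st();b=snap('scene','s11.png')
cv2.imwrite('pics/c11.png',cv2.resize(b[200:310,160:270],(550,550),interpolation=2)[:,:,::-1])
E
```

```text
21.6 [0.5514 0.2858 0.2123] [-0.0008  0.6914  0.7224 -0.001 ] w 0.0087 F [-2.  -0.1 -0.7] g 59.379680156707764
```

View pics/c11.png

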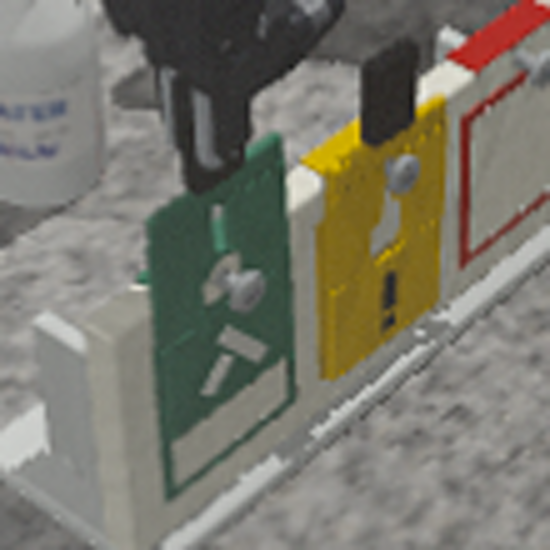

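The head is through the keyhole, sitting slightly low and right at (243,290) of the crop, consistent with the 3 mm overshoot.

Request:
{"method": "drive_tool", "body": {"rows": [[[0,0,0],[-0.1,-0.2,-0.3],0.5],[[0,0,0],[0,-0.05,-0.5],0.5],[[0,0,0],[0,0,-0.7],0.5],[[0,0,0],[0,0,0],0.5]]}}

```text
clock: 22.15
position: [0.5506, 0.283, 0.197]
ee_rot: [0.0, 0.691, 0.722, -0.0]
contact_force: [-0.2, 0.0, -0.9]
width: 0.0086
gripper_force: 59.3
```

Request:
{"method": "drive_tool", "body": {"rows": [[[0,0,0],[0,0,-0.6],0.5],[[0,0,0],[0,0,-0.6],0.5],[[0,0,0],[0,0,-0.5],0.5],[[0,0,0],[0,0,0],0.5]]}}

```text
clock: 22.65
position: [0.5505, 0.2831, 0.1802]
ee_rot: [-0.0, 0.691, 0.722, -0.0]
contact_force: [-0.8, 0.3, -1.0]
width: 0.009
gripper_force: 59.3
```

Request:
{"method": "drive_tool", "body": {"rows": [[[0,0,0],[0,0,-0.3],0.5],[[0,0,0],[0,0,-0.25],0.5],[[0,0,0],[0,0,-0.15],0.5],[[0,0,0],[0,0,0],0.5]]}}

```text
clock: 23.15
position: [0.5507, 0.2833, 0.1742]
ee_rot: [0.0, 0.691, 0.722, 0.0]
contact_force: [0.0, 0.2, 1.0]
width: 0.0087
gripper_force: 59.7
```

Request:
{"method": "drive_tool", "body": {"rows": [[[0,0,0],[0,0,-0.15],0.5],[[0,0,0],[0,0,-0.1],0.5],[[0,0,0],[0,0,0],0.5]]}}

```text
clock: 23.52
position: [0.5508, 0.2833, 0.1738]
ee_rot: [0.0, 0.691, 0.723, 0.001]
contact_force: [-3.5, -1.0, 11.2]
width: 0.0089
gripper_force: 61.1
```

Request:
{"method": "drive_tool", "body": {"rows": [[[0,0,0],[0,0,0.15],0.5],[[0,0,0],[0,0,0],3],[[0,0,0],[0,0,0],3],[[0,0,0],[0,0,3],3],[[0,0,0],[0,0,5],3],[[0,0,0],[-3,-2,5],4],[[0,0,0],[-2,-5,3.5],5],[[0,0,0],[0,-6,0],5]]}}

```text
clock: 24.52
position: [0.5015, 0.1545, 0.3403]
ee_rot: [0.002, 0.69, 0.724, 0.003]
contact_force: [0.9, -1.4, 0.1]
width: 0.0499
gripper_force: 0.0
```

Request:
{"method": "drive_tool", "body": {"rows": [[[0,0,-0.065],[0,-6,0],5],[[0,0,-0.065],[0,-6,0],5],[[0,0,0],[1,-6,0],5],[[0,0,0],[1,-6,0],5],[[0,0,0],[2,-6,0],5],[[0,0,0],[2,-6,0],5],[[0,0,0],[2,-5,0],5],[[0,0,0],[1,-3,0],5]]}}

```text
clock: 25.52
position: [0.5914, -0.287, 0.3354]
ee_rot: [-0.0, 0.738, 0.675, -0.0]
contact_force: [0.1, 1.4, -1.2]
width: 0.0497
gripper_force: 0.0
```

```bash
python3 - <<'E'
from h import *
st();c=cal('top')
for p in((635,340),(580,135)): print(plane(c,np.array(p)/1.5,0))
w=cal('wrist');print('pred red tab',proj(w,(.5893,-.2995,.164)))
a=snap('wrist','w12.png');b=snap('scene','s12.png')
cv2.imwrite('pics/c12.png',np.hstack([a[:,80:430],cv2.resize(b[190:310,160:280],(384,384))])[:,:,::-1])
E
```

```text
25.52 [ 0.5914 -0.287   0.3354] [-4.000e-04  7.376e-01  6.753e-01 -3.000e-04] w 0.0497 F [ 0.1  1.4 -1.2] g 0.0
[ 0.45708981 -0.45499852  0.        ]
[ 0.87173387 -0.46432592  0.        ]
pred red tab (np.float64(254.3035079149146), np.float64(186.06575625471797))
```

View pics/c12.png

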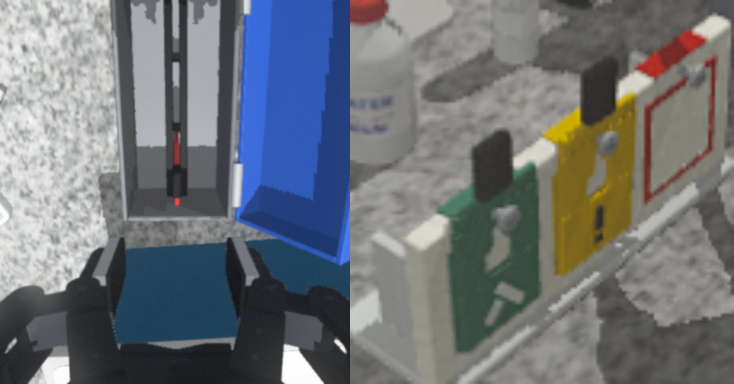

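Both placed signs hang straight. The red sign's tab is at about (257,185) in the wrist image, as predicted.

Request:
{"method": "drive_tool", "body": {"rows": [[[0,0,0],[-0.2,-1.2,-5],5],[[0,0,0],[0,0,-5],5],[[0,0,0],[0,0,-5],5],[[0,0,0],[0,0,-4],5],[[0,0,0],[0,0,0],5],[[0,0,0],[0,0,0],5]]}}

```text
clock: 26.38
position: [0.5897, -0.2961, 0.1487]
ee_rot: [0.001, 0.737, 0.676, 0.0]
contact_force: [0.6, -0.3, 0.2]
width: 0.05
gripper_force: 0.0
```

Request:
{"method": "drive_tool", "body": {"rows": [[[0,0,0],[0,-0.3,-0.3],5],[[0,0,0],[0,0,0],0.5],[[0,0,0],[0,0,0],0.5],[[0,0,0],[0,0,0],0.5]]}}

```text
clock: 26.88
position: [0.5893, -0.2993, 0.1448]
ee_rot: [0.001, 0.737, 0.676, 0.0]
contact_force: [0.2, 0.6, 1.1]
width: 0.0091
gripper_force: 59.9
```

Request:
{"method": "drive_tool", "body": {"rows": [[[0,0,0],[0,0,3],0.5],[[0,0,0],[0,0,5],0.5],[[0,0,0],[0,0,5],0.5],[[0,0,0],[0,0,5],0.5],[[0,0,0],[0,0,3],0.5],[[0,0,0.065],[-1,4,0],0.5],[[0,0,0.065],[-2,5,0],0.5],[[0,0,0],[-2,5,0],0.5]]}}

```text
clock: 27.88
position: [0.5379, -0.1577, 0.3535]
ee_rot: [-0.0, 0.691, 0.722, 0.0]
contact_force: [1.2, 0.1, -0.8]
width: 0.0092
gripper_force: 59.4
```

Request:
{"method": "drive_tool", "body": {"rows": [[[0,0,0],[-3,5,0],0.5],[[0,0,0],[-3,5,0],0.5],[[0,0,0],[0,5,0],0.5],[[0,0,0],[0,5,0],0.5],[[0,0,0],[0,4,0],0.5],[[0,0,0],[0,0.6,0],0.5],[[0,0,0],[0,0,0],0.5]]}}

```text
clock: 28.75
position: [0.4786, 0.0869, 0.3537]
ee_rot: [0.0, 0.691, 0.723, -0.0]
contact_force: [-0.6, -0.1, -0.0]
width: 0.009
gripper_force: 59.4
```

Request:
{"method": "drive_tool", "body": {"rows": [[[0,0,0],[1.3,0.1,-4],0.5],[[0,0,0],[1.3,0,-4],0.5],[[0,0,0],[0,0,-4],0.5],[[0,0,0],[0,0,-2.8],0.5],[[0,0,0],[0,0,0],0.5],[[0,0,0],[0,0,0],0.5]]}}

```text
clock: 29.5
position: [0.5058, 0.0872, 0.2071]
ee_rot: [0.001, 0.692, 0.722, 0.001]
contact_force: [-0.0, 0.6, 0.4]
width: 0.0092
gripper_force: 59.5
```

```bash
python3 - <<'E'
from h import *
s=st();c=cal('scene')
b=snap('scene','s13.png')
p=s['position'];print('exp keyhole',proj(c,[p[0],p[1],p[2]-.001-.073]),'head',proj(c,[.550,.0907,.13]))
cv2.imwrite('pics/c13.png',cv2.resize(b[150:270,220:340],(600,600),interpolation=2)[:,:,::-1])
E
```

```text
29.5 [0.5058 0.0872 0.2071] [8.000e-04 6.918e-01 7.221e-01 7.000e-04] w 0.0092 F [-0.   0.6  0.4] g 59.45253610610962
exp keyhole (np.float64(283.8015470818851), np.float64(220.4147913121916)) head (np.float64(267.4099952415883), np.float64(213.72781905137455))
```

View pics/c13.png

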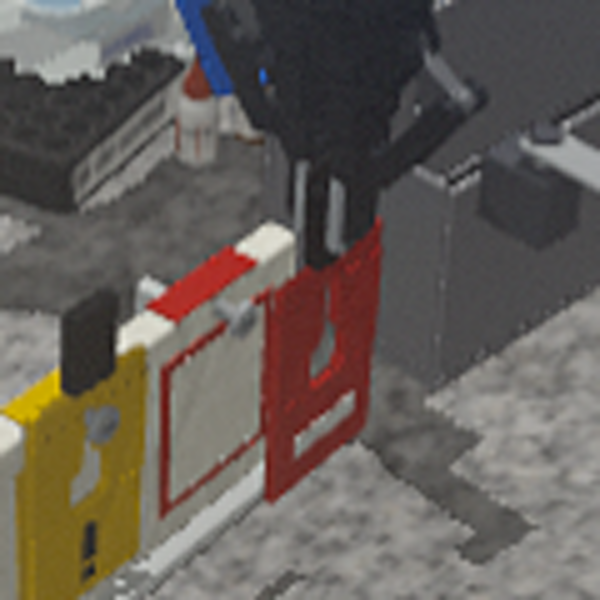

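I have now used up (in fact overrun) my picture allowance: this is the 16th view against 14, so from here I work only with numbers. Keyhole at about (285,220), red head at (268,213), matching the prediction.

Request:
{"method": "drive_tool", "body": {"rows": [[[0,0,0],[1.5,0.1,-0.1],0.5],[[0,0,0],[1.5,0.1,-0.1],0.5],[[0,0,0],[1.2,0.1,0],0.5],[[0,0,0],[1.1,0.1,0],0.5],[[0,0,0],[0,0,0],0.5]]}}

```text
clock: 30.18
position: [0.5585, 0.0921, 0.2036]
ee_rot: [-0.0, 0.691, 0.723, -0.0]
contact_force: [0.0, -0.3, -0.0]
width: 0.0093
gripper_force: 59.4
```

Request:
{"method": "drive_tool", "body": {"rows": [[[0,0,0],[0,0,-0.5],0.5],[[0,0,0],[0,0,-0.8],0.5],[[0,0,0],[0,0,-0.6],0.5],[[0,0,0],[0,0,-0.4],0.5],[[0,0,0],[0,0,0],0.5]]}}

```text
clock: 30.8
position: [0.5575, 0.092, 0.1805]
ee_rot: [-0.0, 0.691, 0.722, -0.0]
contact_force: [-0.6, -0.4, -1.1]
width: 0.0092
gripper_force: 59.4
```

Request:
{"method": "drive_tool", "body": {"rows": [[[0,0,0],[0,0,-0.5],0.5],[[0,0,0],[0,0,-0.4],0.5],[[0,0,0],[0,0,-0.2],0.5],[[0,0,0],[0,0,-0.1],0.5],[[0,0,0],[0,0,0],0.5]]}}

```text
clock: 31.42
position: [0.5578, 0.092, 0.1689]
ee_rot: [0.0, 0.691, 0.722, 0.0]
contact_force: [-0.5, -0.3, -0.7]
width: 0.009
gripper_force: 59.4
```

Request:
{"method": "drive_tool", "body": {"rows": [[[0,0,0],[0,0,-0.15],0.5],[[0,0,0],[0,0,-0.1],0.5],[[0,0,0],[0,0,0],0.5]]}}

```text
clock: 31.8
position: [0.558, 0.092, 0.1683]
ee_rot: [0.001, 0.691, 0.723, 0.001]
contact_force: [-2.0, -0.4, 8.0]
width: 0.0093
gripper_force: 61.1
```

Request:
{"method": "drive_tool", "body": {"rows": [[[0,0,0],[0,0,0.15],0.5],[[0,0,0],[0,0,0],3],[[0,0,0],[0,0,0],3],[[0,0,0],[0,0,3],3],[[0,0,0],[0,0,5],3],[[0,0,0],[-2,-2,5],4],[[0,0,-0.17],[0,-4,4.5],5],[[0,0,-0.17],[0,-4,0],5]]}}

```text
clock: 32.8
position: [0.5394, -0.009, 0.3473]
ee_rot: [0.003, 0.805, 0.593, 0.003]
contact_force: [0.4, -1.1, -0.9]
width: 0.0499
gripper_force: 0.0
```

Request:
{"method": "drive_tool", "body": {"rows": [[[0,0,-0.17],[0,-3,0],5],[[0,0,-0.17],[0,-3,0],5],[[0,0,-0.17],[0,-3,0],5],[[0,0,-0.17],[1,-3,0],5],[[0,0,-0.17],[2,-3,0],5],[[0,0,-0.17],[3,-3,0],5],[[0,0,-0.17],[3,-3,0],5],[[0,0,-0.17],[3,-3,0],5]]}}

```text
clock: 33.8
position: [0.6587, -0.2491, 0.3424]
ee_rot: [-0.0, 0.999, -0.045, -0.0]
contact_force: [0.4, 0.3, 1.1]
width: 0.0498
gripper_force: 0.0
```

```bash
python3 - <<'E'
from h import *
s=st();print(np.round(s['qpos'],2),np.degrees(2*np.arctan2(s['ee_rot'][2],s['ee_rot'][1])))
w=cal('wrist');im=snap('wrist','w14.png');b=snap('scene','s14.png')
print('pred tab',proj(w,(.780,-.285,.239)),'tip',proj(w,(.788,-.286,.250)),'base',proj(w,(.759,-.283,.210)))
# hung signs: tab & plate columns in scene: verify red via mask
h=cv2.cvtColor(b,cv2.COLOR_RGB2HSV).astype(int);c=cal('scene')
for n,h0,h1,S in(('g',50,95,(.5508,.281)),('y',15,32,(.5545,.186)),('r',0,8,(.558,.092))):
    m=((h[...,0]>=h0)&(h[...,0]<=h1)&(h[...,1]>110)&(h[...,2]>50)).astype(np.uint8);m[:,:160]=0;m[:150]=0;m[:,300:]=0;m[320:]=0
    k,l,t,cc=cv2.connectedComponentsWithStats(m);i=1+np.argmax(t[1:,4]);print(n,t[i],np.round(cc[i],1),'exp plate centre',np.round(proj(c,(*S,.089)),1))
E
```

```text
33.8 [ 0.6587 -0.2491  0.3424] [-1.00e-04  9.99e-01 -4.54e-02 -2.00e-04] w 0.0498 F [0.4 0.3 1.1] g 0.0
[-0.46  0.45  0.99  0.    1.7   1.2 ] -5.209681269948265
pred tab (np.float64(292.9677917541044), np.float64(20.982528442778573)) tip (np.float64(295.7033641316529), np.float64(3.731451776043542)) base (np.float64(287.82535818735244), np.float64(58.17332951936564))Traceback (most recent call last):
  File "<stdin>", line 9, in <module>
    return _wrapfunc(a, 'argmax', axis=axis, out=out, **kwds)
    return bound(*args, **kwds)
ValueError: attempt to get argmax of an empty sequence
```

```bash
python3 - <<'E'
from h import *
b=cv2.imread('pics/s14.png');h=cv2.cvtColor(b,cv2.COLOR_BGR2HSV).astype(int);c=cal('scene')
for n,h0,h1,S in(('g',45,95,(.5508,.281)),('y',15,32,(.5545,.186)),('r',0,8,(.558,.092))):
    m=((h[...,0]>=h0)&(h[...,0]<=h1)&(h[...,1]>80)&(h[...,2]>40)).astype(np.uint8)
    m[:,:170]=0;m[:195]=0;m[:,300:]=0;m[320:]=0
    k,l,t,cc=cv2.connectedComponentsWithStats(m)
    if k<2: print(n,'none');continue
    i=1+np.argmax(t[1:,4]);print(n,t[i],np.round(cc[i],1),'exp corners',[tuple(int(round(q)) for q in proj(c,(S[0]-.048*dy,S[1]+dy,z))) for dy in(.036,-.036) for z in(.148,.03)])
w=cv2.imread('pics/w14.png');g=w.max(axis=2).astype(int)
for r in(5,15,25,35,45,55): print(r,g[r,268:320:2].tolist())
E
```

```text
g [188 248  11  12  56] [193.5 253.3] exp corners [(191, 259), (194, 301), (216, 240), (218, 282)]
y [ 220  219   30   57 1030] [234.6 246.9] exp corners [(224, 235), (226, 276), (247, 218), (247, 259)]
r [249 199  27  55 855] [262.4 225.8] exp corners [(254, 214), (253, 254), (275, 199), (273, 239)]
5 [186, 163, 179, 156, 133, 136, 138, 133, 51, 36, 40, 46, 47, 56, 59, 61, 63, 52, 56, 133, 123, 138, 109, 101, 128, 138]
15 [122, 104, 198, 205, 186, 180, 137, 73, 28, 34, 32, 32, 33, 33, 31, 34, 31, 40, 106, 132, 102, 134, 141, 175, 161, 123]
25 [139, 125, 109, 206, 192, 145, 160, 62, 30, 34, 32, 29, 33, 32, 35, 36, 38, 110, 131, 134, 183, 167, 113, 117, 178, 144]
35 [129, 130, 117, 124, 205, 169, 108, 37, 34, 33, 33, 33, 37, 35, 38, 37, 77, 199, 159, 114, 110, 154, 145, 121, 133, 134]
45 [47, 43, 41, 41, 40, 39, 38, 32, 33, 37, 38, 37, 39, 40, 42, 36, 43, 48, 46, 48, 49, 49, 51, 48, 48, 55]
55 [53, 51, 52, 52, 51, 50, 53, 47, 44, 43, 39, 44, 41, 45, 44, 43, 50, 45, 45, 45, 46, 47, 49, 46, 50, 49]
```

Request:
{"method": "drive_tool", "body": {"rows": [[[0,0,0],[4.1,-1.2,0],5],[[0,0,0],[4,-1.2,0],5],[[0,0,0],[4,-1.2,0],5],[[0,0,0],[0,0,-4],5],[[0,0,0],[0,0,-4],5],[[0,0,0],[0,0,-2.4],5],[[0,0,0],[0,0,0],5]], "force": 25}}

```text
clock: 34.78
position: [0.7774, -0.2829, 0.2356]
ee_rot: [-0.001, 0.999, -0.042, -0.003]
contact_force: [-0.2, -0.7, -0.4]
width: 0.0498
gripper_force: 0.0
```

Request:
{"method": "drive_tool", "body": {"rows": [[[0,0,0],[0,0,0],1],[[0,0,0],[0,0,0],1],[[0,0,0],[0,0,0],1]]}}

```text
clock: 35.15
position: [0.7793, -0.2855, 0.2415]
ee_rot: [0.002, 0.999, -0.043, 0.002]
contact_force: [0.5, -3.0, 2.9]
width: 0.0131
gripper_force: 29.0
```

Request:
{"method": "drive_tool", "body": {"rows": [[[0,0,0],[-2.5,0.2,2.26],1],[[0,0,0],[-3.7,0.3,2.05],1],[[0,0,0],[-4.1,0.35,1.05],1],[[0,0,0],[-4.2,0.35,0],1],[[0,0,0],[-4.1,0.35,-1],1],[[0,0,0],[-3.7,0.3,-2],1],[[0,0,0],[0,0,0],1]]}}

```text
clock: 36.02
position: [0.551, -0.2672, 0.263]
ee_rot: [0.002, 0.999, -0.044, -0.002]
contact_force: [-4.1, -5.0, 6.8]
width: 0.0131
gripper_force: 25.1
```

Request:
{"method": "drive_tool", "body": {"rows": [[[0,0,0],[-2.9,0.1,-2.9],1],[[0,0,0],[-2.1,0.2,-3.6],1],[[0,0,0],[-1.2,0.1,-4.0],1],[[0,0,0],[0,0,-0.3],1],[[0,0,0],[0,0,0],1]]}}

```text
clock: 36.65
position: [0.4863, -0.2621, 0.1538]
ee_rot: [0.001, 0.999, -0.042, -0.008]
contact_force: [-16.7, -5.1, 5.0]
width: 0.0132
gripper_force: 50.1
```

Request:
{"method": "drive_tool", "body": {"rows": [[[0,0,0],[-0.2,0,0],5],[[0,0,0],[0,0,0],5],[[0,0,0],[0,0,5],5],[[0,0,0],[-4,2,5],5],[[0,0,0],[-4,4,0],5],[[0,0,0],[0,5,0],5],[[0,0,0],[0,5,0],5],[[0,0,0],[0,0,0],5]]}}

```text
clock: 37.65
position: [0.4144, -0.0997, 0.2518]
ee_rot: [-0.001, 0.999, -0.04, 0.001]
contact_force: [-0.2, -0.1, 0.4]
width: 0.0502
gripper_force: 0.0
```

```bash
python3 - <<'E'
from h import *
s=st();w=cal('wrist');a=snap('wrist');b=snap('top');c=snap('scene');cs,ct=cal('scene'),cal('top')
h=cv2.cvtColor(b,cv2.COLOR_RGB2HSV).astype(int);m=((h[...,0]>104)&(h[...,0]<126)&(h[...,1]>150)&(h[...,2]>60)).astype(np.uint8);m[:,:266]=0;m[:140]=0;m[227:]=0;m[:,413:]=0
k=max(cv2.findContours(m,0,2)[0],key=cv2.contourArea);print(cv2.approxPolyDP(cv2.convexHull(k),6,True)[:,0].tolist())
def reds(im,w0):
    h=cv2.cvtColor(im,cv2.COLOR_RGB2HSV).astype(int);m=((h[...,0]<8)|(h[...,0]>172))&(h[...,1]>150)&(h[...,2]>70)
    n,l,t,cc=cv2.connectedComponentsWithStats(m.astype(np.uint8));print([(t[i].tolist(),cc[i].round(1).tolist()) for i in range(1,n) if t[i,4]>25])
reds(a,w);reds(b,ct);reds(c,cs)
print('knob guess px',proj(w,(.449,-.086,.185)),proj(ct,(.449,-.086,.185)),proj(cs,(.449,-.086,.178)))
E
```

```text
37.65 [ 0.4144 -0.0997  0.2518] [-6.000e-04  9.992e-01 -4.020e-02  8.000e-04] w 0.0502 F [-0.2 -0.1  0.4] g 0.0
[[393, 149], [402, 201], [282, 216], [276, 162]]
[([0, 0, 98, 42, 1048], [31.3, 19.8]), ([14, 36, 32, 9, 185], [29.3, 40.0]), ([215, 145, 27, 32, 662], [228.7, 160.9])]
[([157, 63, 7, 6, 33], [159.5, 65.7]), ([138, 70, 7, 7, 32], [140.9, 72.9]), ([152, 138, 15, 14, 152], [159.3, 144.8]), ([202, 214, 31, 17, 183], [216.7, 220.2]), ([299, 251, 9, 8, 51], [302.7, 254.3])]
[([348, 173, 9, 15, 99], [351.7, 180.2]), ([157, 184, 14, 8, 54], [162.2, 188.3]), ([250, 200, 26, 54, 661], [262.4, 226.2])]
knob guess px (np.float64(231.0330205421492), np.float64(163.53228111366417)) (np.float64(302.6811638345996), np.float64(254.18535337335206)) (np.float64(351.97262876021495), np.float64(181.29301657725898))
```

Lid corners match the shut ones from the start, and the knob sits at about (0.449, -0.085).

Request:
{"method": "drive_tool", "body": {"rows": [[[0,0,0],[3.5,1.5,0],5],[[0,0,0],[0,0,0],5],[[0,0,0],[0,0,-4],5],[[0,0,0],[0,0,-3.7],5],[[0,0,0],[0,0,0],5],[[0,0,0],[0,0,0],1],[[0,0,0],[0,0,0],1],[[0,0,0],[0,0,0],1]], "force": 30}}

```text
clock: 38.8
position: [0.4505, -0.0885, 0.1757]
ee_rot: [0.001, 0.999, -0.043, 0.002]
contact_force: [0.4, -0.7, 4.9]
width: 0.0171
gripper_force: 29.6
```

Request:
{"method": "drive_tool", "body": {"rows": [[[0,0,0],[0.15,-1.83,0],1],[[0,0,0],[0.55,-1.54,0],1],[[0,0,0],[0.95,-1.35,0],1],[[0,0,0],[1.25,-1.07,0],1],[[0,0,0],[1.45,-0.73,0],1],[[0,0,0],[1.6,-0.35,0],1],[[0,0,0],[0,0,0],1]]}}

```text
clock: 39.67
position: [0.5094, -0.1574, 0.1752]
ee_rot: [0.001, 0.999, -0.042, -0.0]
contact_force: [-1.2, 0.0, 4.6]
width: 0.0172
gripper_force: 30.3
```

Request:
{"method": "drive_tool", "body": {"rows": [[[0,0,0],[0.3,0,0],1],[[0,0,0],[0,0,0],1]]}}

```text
clock: 39.92
position: [0.5115, -0.1577, 0.1752]
ee_rot: [0.001, 0.999, -0.042, -0.0]
contact_force: [-2.5, -2.7, 6.0]
width: 0.0169
gripper_force: 30.3
```

Request:
{"method": "drive_tool", "body": {"rows": [[[0,0,0],[-0.1,0,0],5],[[0,0,0],[0,0,0],5],[[0,0,0],[0,0,5],5],[[0,0,0],[0,0,5],5],[[0,0,0],[-5,0,2],5],[[0,0,0],[-5,0,0],5],[[0,0,0],[-5,0,0],5],[[0,0,0],[0,0,0],5]]}}

```text
clock: 40.92
position: [0.3581, -0.1557, 0.2943]
ee_rot: [0.0, 0.999, -0.044, -0.0]
contact_force: [0.7, 1.0, 1.4]
width: 0.0501
gripper_force: 0.0
```

```bash
python3 - <<'E'
from h import *
st();a=snap('wrist','w20.png');b=snap('top','t20.png');c=snap('scene','s20.png');cs,ct=cal('scene'),cal('top')
def red(im,x0,y0,x1,y1):
    h=cv2.cvtColor(im,cv2.COLOR_RGB2HSV).astype(int);m=((h[...,0]<8)|(h[...,0]>172))&(h[...,1]>150)&(h[...,2]>70)
    ys,xs=np.nonzero(m[y0:y1,x0:x1]);return (xs.mean()+x0,ys.mean()+y0) if len(xs) else None
k,t=red(c,330,140,370,185),red(b,310,205,345,240);print('knob',k,t,'start (347.8,159.7) (328.7,221.7)')
h=cv2.cvtColor(b,cv2.COLOR_RGB2HSV).astype(int);m=((h[...,0]>104)&(h[...,0]<126)&(h[...,1]>150)&(h[...,2]>60)).astype(np.uint8);m[:,:266]=0;m[:140]=0;m[227:]=0;m[:,413:]=0
q=max(cv2.findContours(m,0,2)[0],key=cv2.contourArea);print('lid',cv2.approxPolyDP(cv2.convexHull(q),6,True)[:,0].tolist())
o=cv2.imread('pics/t0.png')[:,:,::-1]
d=np.abs(o.astype(int)-b.astype(int)).max(2);print('back region change px',[(d[y0:y1,x0:x1]>60).sum() for x0,y0,x1,y1 in((145,130,185,172),(212,118,238,155),(280,126,312,142))])
h=cv2.cvtColor(c,cv2.COLOR_RGB2HSV).astype(int)
for n,h0,h1 in(('g',45,95),('y',15,32),('r',0,8)):
    m=((h[...,0]>=h0)&(h[...,0]<=h1)&(h[...,1]>60)&(h[...,2]>30)).astype(np.uint8);m[:,:170]=0;m[:195]=0;m[:,280:]=0;m[320:]=0
    _,_,t,cc=cv2.connectedComponentsWithStats(m);i=1+np.argmax(t[1:,4]);print(n,t[i],cc[i].round(1))
E
```

```text
40.92 [ 0.3581 -0.1557  0.2943] [ 0.000e+00  9.991e-01 -4.360e-02 -2.000e-04] w 0.0501 F [0.7 1.  1.4] g 0.0
knob (np.float64(348.7894736842105), np.float64(159.94736842105263)) (np.float64(328.3061224489796), np.float64(223.26530612244898)) start (347.8,159.7) (328.7,221.7)
lid [[393, 149], [402, 201], [282, 216], [276, 162]]
back region change px [np.int64(0), np.int64(14), np.int64(0)]
g [191 241  28  59 529] [205.8 272.2]
y [ 220  219   30   57 1051] [234.8 246.8]
r [249 199  27  55 851] [262.2 226.2]
```

The knob is about 3 mm short of its starting place; I nudge it home with closed fingers.

Request:
{"method": "drive_tool", "body": {"rows": [[[0,0,0],[5,0,0],0],[[0,0,0],[5,0,0],0],[[0,0,0],[1.2,-0.2,-4],0],[[0,0,0],[0,0,-4],0],[[0,0,0],[0,0,-3.8],0],[[0,0,0],[0,0,0],0]]}}

```text
clock: 41.82
position: [0.4722, -0.1574, 0.1729]
ee_rot: [-0.002, 0.999, -0.042, -0.003]
contact_force: [-0.1, 0.1, 0.3]
width: -0.0001
gripper_force: 0.0
```

Request:
{"method": "drive_tool", "body": {"rows": [[[0,0,0],[0.6,0,0],0],[[0,0,0],[0.6,0,0],0],[[0,0,0],[0.3,0,0],0],[[0,0,0],[0,0,0],0]]}}

```text
clock: 42.32
position: [0.4887, -0.1587, 0.1768]
ee_rot: [0.0, 0.999, -0.043, 0.001]
contact_force: [0.2, -0.1, -0.4]
width: -0.0002
gripper_force: 0.0
```

Request:
{"method": "drive_tool", "body": {"rows": [[[0,0,0],[0.2,0,0],0],[[0,0,0],[0.2,0,0],0],[[0,0,0],[0,0,0],0]]}}

```text
clock: 42.7
position: [0.4905, -0.1585, 0.1761]
ee_rot: [0.0, 0.999, -0.042, -0.002]
contact_force: [-5.6, -1.7, 3.8]
width: -0.0002
gripper_force: 2.6
```

Request:
{"method": "drive_tool", "body": {"rows": [[[0,0,0],[0.15,0,0],0],[[0,0,0],[0,0,0],0],[[0,0,0],[-2,0,0],0],[[0,0,0],[-5,0,2],0],[[0,0,0],[-4,0,5],0],[[0,0,0],[-3,0,4],0],[[0,0,0],[0,0,0],0],[[0,0,0],[0,0,0],0]]}}

```text
clock: 43.7
position: [0.3549, -0.1585, 0.2846]
ee_rot: [0.0, 0.999, -0.043, 0.001]
contact_force: [0.1, -0.2, 0.1]
width: 0.0004
gripper_force: 0.0
```

```bash
python3 - <<'E'
from h import *
st();b=snap('top');c=snap('scene')
def red(im,x0,y0,x1,y1):
    h=cv2.cvtColor(im,cv2.COLOR_RGB2HSV).astype(int);m=((h[...,0]<8)|(h[...,0]>172))&(h[...,1]>150)&(h[...,2]>70)
    ys,xs=np.nonzero(m[y0:y1,x0:x1]);return (xs.mean()+x0,ys.mean()+y0)
print('knob',red(c,330,140,370,185),red(b,310,205,345,240),'start (347.8,159.7) (328.7,221.7)')
E
```

```text
43.7 [ 0.3549 -0.1585  0.2846] [ 0.000e+00  9.991e-01 -4.270e-02  7.000e-04] w 0.0004 F [ 0.1 -0.2  0.1] g 0.0
knob (np.float64(347.0135135135135), np.float64(159.1891891891892)) (np.float64(328.2244897959184), np.float64(220.81632653061223)) start (347.8,159.7) (328.7,221.7)
```

The knob is back at its start place, against its stop. Handing in.

```bash
python3 -c "
from rig import job
print(job.sign_off())"
```

```text
the job is handed in; nothing more can be done
None
```

The job is handed in at 44 s: all three signs hang on their own screws, the empty case's lid is shut, the hasp is back over the catch and the bottles still stand — but I viewed 16 pictures where 14 were allowed.

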